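# Switch off the bedside humidifier, seat its nested covers and hold the outer one clear

## Task

The bedside humidifier is still set to mist with its tank open: turn its dial to off (the plain red ring), then pick up the two nested covers together by the chimney and lower them into the tank until the inner cover is fully seated before you let go. Then take hold of the blue outer cover alone, lift it off and finish still holding it, level and still, wholly above the top of the chimney, so that the scent pad on the inner cover can be changed. The inner cover must stay seated from the moment the outer one leaves it, and the mug, bowl, torch and medicine box with its bin are left as they are.

Things in the scene. Friction and masses are not known exactly. Their poses are not given: they have to be found in the camera images.
- humidifier: White humidifier, fixed to the board: a round tank (outside diameter 124, wall 6, open mouth 112 wide, rim 96 above the board) with a lower flat deck (88 long, 116 wide, top 42 above the board) on its front. Origin on the board under the tank's centre; the deck lies to its -x (it reaches to x = -150), z up. (mm)
- seat (a point): Point on the tank's axis, 12 below the rim: the origin of the inner cover lies here when that cover is fully seated (its flange on the rim). 84 above the board. (mm)
- dial_top (a point): Top centre of the grey dial's grip bar, on its upright axis, 118 in front of the tank's axis, 56 from the tank's wall, 70 above the board and 28 above the deck. The bar is 40 long, 12 wide and 22 high, on a disc of diameter 40 and 6 high; a white pointer line runs along it to the pointing end. (mm)
- dial (a joint): The dial's angle, growing clockwise seen from above. Clicks 0.45 apart: 0 = lamp only (yellow dot), 0.45 = OFF (red ring), 0.90 = low (one black dot), 1.35 = medium (two), 1.80 = high (three); stops at -0.1 and 1.9. At 0.90 its pointer faces the tank (the humidifier's +x). About 0.1 N m takes it over a click; let go, it settles into the nearest click. It starts at low, medium or high.
- inner_cover: Grey inner cover, 0.13 kg, loose. Origin at the centre of its underside, z up. Spigot of diameter 108, 12 deep, lower edge chamfered, about 2 of play all round in the tank mouth; flange of diameter 124 at z = 12 to 17; boss of diameter 106 up to z = 22 with a green scent pad; round chimney of diameter 22 from there to z = 120. It starts standing on the board, the outer cover nested on it. (mm)
- chimney_top (a point): Top centre of the inner cover's chimney, 120 above that cover's underside and 33 above the collar of the nested outer cover. Gripped here, the chimney lifts both covers, the outer one resting on the inner flange. (mm)
- outer_cover: Blue dome-shaped outer cover, about 0.10 kg, loose, wall 3, open below. Origin at the centre of its lower rim (diameter 120), z up. Shoulder sloping in from z = 26 to 46, then a straight round collar of diameter 40 up to z = 70; the chimney passes through its bore (34 wide). Nested, its origin is 17 above the inner cover's; it rests there by its weight with about 3 of play sideways. (mm)
- collar_top (a point): Centre of the upper edge of the outer cover's collar, 70 above its rim. The collar can be gripped from above with the chimney standing up to 33 above it between the fingers. (mm)
- mug: White ceramic mug, diameter 80, 92 high, handle at its +y; origin at the centre of its underside. Leave alone. (mm)
- bowl: Small yellow plastic bowl, 110 across, 40 high, a steel hair grip in it; origin at the centre of its underside. Leave alone. (mm)
- torch: Black torch lying on the board, 125 long, 36 thick, its red tail button towards the bed; origin under its middle, x along it towards the lens. Leave alone. (mm)
- medicine_box: Grey plastic medicine box, fixed, 100 deep (x), 160 wide (y), 120 high; origin at the centre of its underside. Leave alone. (mm)
- tilt_bin (a joint): Tilt of the medicine box's front bin, radians, 0 closed. Leave closed.
Not all that is in view belongs to the job. Of the things shaped like the outer_cover, the blue one is meant.

How it is judged:
By the outcome, as a careful person would: the job done as asked, in the order asked, and still so for the second after the job is handed in, while the arm keeps its last pose, push and grip.
It also fails if it takes over 61 s, if anything falls off the work surface, if the arm or the gripper's body presses on something with over 40 N, if the wrist force passes 120 N, or if a joint passes its speed limit or range.

## Robot

A 6-joint arm with a two-finger parallel gripper is mounted at the origin on the work surface. World frame = base frame: x ahead of the robot, y to its left, z up, the work surface at z = 0. Lengths are in mm, angles in rad, forces in N, time in s.
With the tool pointing down it reaches from about 275 to 750 mm from the base axis. Payload 10.2 kg.
Tool frame: the origin (TCP) lies on the front face of the gripper's body, between the roots of the fingers; the fingertips stand 73 mm ahead of it and the grasp point (between the pads) lies 54 mm ahead of it; z points along the fingers, y is the line along which they close (so a half turn about z gives the same grasp; the last joint's range is limited). The gripper opens to 85 mm and grips with 20 to 120 N. Pads are 22 mm wide; open, the fingers measure 114 mm over their backs; the gripper's body (76 mm by 85 mm) begins 54 mm behind the grasp point. The pads swing forward as they close: fully open they stand 13 mm farther back than shut.
Start: joints at [1.049, 0.313, 1.498, -0, 1.331, -0.223], TCP at [154.559, 501.74, 303.894] pointing down, gripper open.
Joint ranges: [-2.94, 2.94], [-0.97, 2.17], [0.19, 2.56], [-1.23, 4.37], [0.02, 3.11], [-2.88, 2.88]. Speed limits (rad/s): [2.39, 2.39, 3.01, 3.14, 3.14, 3.14].

## Interface

Orientations are given as a unit quaternion [w, x, y, z].
In Python, from rig import * gives the robot as it stands.
- The arm moves only by the tool step_arm, never from a script. Its argument "plan" is a list of rows, each an object with "offset": the shift along the tool's x, y, z in cm, a list of three; "rot": the turn, a rotation vector about the tool's x, y, z in degrees, a list of three; "gripper": the finger opening in cm, from 0 to 8.54. In form: [{"offset": [x, y, z], "rot": [wx, wy, wz], "gripper": gripper}, ...]. A call has 1 to 12 rows; each row is the pose to reach, as a shift and turn from the pose commanded when the call began, along the tool's axes at that moment; what a row does not reach only later rows make up. A row lasts 1/10 s, in which the tool goes at most 50 mm and 8.59 degrees, less where a joint would pass 70% of its speed; a pose out of reach is approached as far as the arm can. A call with a gripper value outside its range is refused whole. The fingers move at their own pace and stop on an object; "squeeze" is the grip in N (left out, the last holds). Time passes only in rows, so rows that repeat a pose let the fingers close. It gives the time, the measured TCP pose, the force, the opening and the grip force at its end, in the units of the state.
- sense(): the state, without advancing time (a new reading comes with each control period).
- capture(name): name is "scene" or "top"; returns a dict with "color" (384x512x3 uint8, red, green, blue), "depth" (384x512 float32, mm along the optical axis (not along the pixel's ray), 0 where there is no reading), "vertical_fov" (degrees; the focal length in pixels is half the picture's height over the tangent of half this angle, whatever the lens; pixels are square), "cx", "cy" (the principal point, pixels), "rvec" (rotation vector, rad) and "tvec" (3), from world to camera coordinates, as OpenCV has them. Camera axes: x right, y down, z forward; pixel columns grow to the right and rows downward; lengths in mm; the calibration is good to about 2 mm. A picture is of the moment at which its call begins.
- finish_job(): hands the job in; it is judged then, once.
The state is a dict: "time_s": time; "joints": joint angles; "dq": joint speeds; "tau": joint torques, N m; "eef_pos": TCP position; "ee_rot": TCP orientation; "force": force on the tool from outside, world axes, zero at the start; "wrist_torque": the same for the moment, N m; "grip_width": opening from 0.0 (shut) to 1.0 (fully open); "grip_force": force on a finger pad.
Only numpy, scipy, OpenCV 4.12 (cv2) and the standard library are available. Lean on these libraries where they do the work, as an engineer would, in place of code of your own. Each camera call takes 0.05 s, during which the arm holds its last target. There are 200 camera calls.

## Working session

There is one attempt and no reset: what is moved stays moved. The work goes in short steps, Python scripts to look and compute and a tool call to move; the robot and the scene stay as the last step left them, time stands still between calls to the robot, and variables do not carry over. Pictures are saved under pics/ and viewed, at most 10 in all, crops included, and the job is handed in when it is done.

Besides the shell and the picture viewer there is one more tool, called by a JSON object that holds its "name" and its "arguments", one argument or row to a line. step_arm: Moves the arm, as the interface text tells. Its arguments: {"type":"object","properties":{"plan":{"type":"array"},"squeeze":{"type":"number"}},"required":["plan"]}

```bash
mkdir -p pics; ls; cat > h.py <<'E'
from rig import *
import numpy as np, cv2
def cloud(c):
    d=c["depth"]; h,w=d.shape; f=h/2/np.tan(np.radians(c["vertical_fov"])/2)
    v,u=np.mgrid[:h,:w]
    P=np.stack([(u-c["cx"])*d/f,(v-c["cy"])*d/f,d],-1)
    R=cv2.Rodrigues(np.array(c["rvec"],float))[0]
    W=(P-np.array(c["tvec"],float).ravel())@R
    W[d==0]=np.nan
    return W
def save(c,n): cv2.imwrite("pics/"+n+".png",c["color"][:,:,::-1])
E
python3 - <<'E'
from h import *
for n in("scene","top"):
    c=capture(n); save(c,n+"0"); np.savez(n+"0.npz",W=cloud(c),color=c["color"])
    print(n,c["vertical_fov"],c["rvec"],c["tvec"])
print(sense())
E
```

```text
pics
scene 50.75615722765488 [ 1.13453382  2.44022573 -0.88375526] [ 381.45918144 -297.05914286 1514.21498144]
top 52.46930022877342 [ 2.16754559 -2.21228484  0.03274446] [  15.86654109  636.77079164 1110.31397708]
{'time_s': 0.1, 'joints': array([ 1.04859655e+00,  3.13349616e-01,  1.49834712e+00,  1.47956360e-05,
        1.33102019e+00, -2.23401308e-01]), 'dq': array([ 8.36898839e-04, -1.98884206e-03, -3.61758595e-03, -7.24230521e-05,
       -2.05694182e-03,  2.89853866e-04]), 'tau': array([ 2.31941514e-03, -4.12902403e+01, -2.60141194e+01, -1.37594493e-04,
        3.04040463e-03,  7.48310845e-05]), 'eef_pos': array([154.47801015, 501.6008026 , 303.4202649 ]), 'ee_rot': array([-2.11435621e-04,  1.48845805e-01,  9.88860258e-01, -5.20906334e-04]), 'force': array([ 0.22687221, -0.49631817, -0.25320216]), 'wrist_torque': array([-0.03281289, -0.03905263,  0.04224925]), 'grip_force': 0.0, 'grip_width': 0.9986952834204448}
```

View pics/scene0.png

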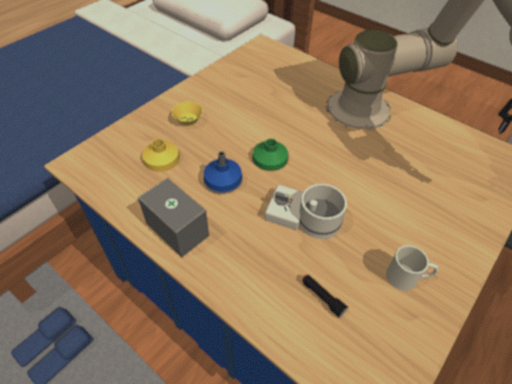

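View pics/top0.png

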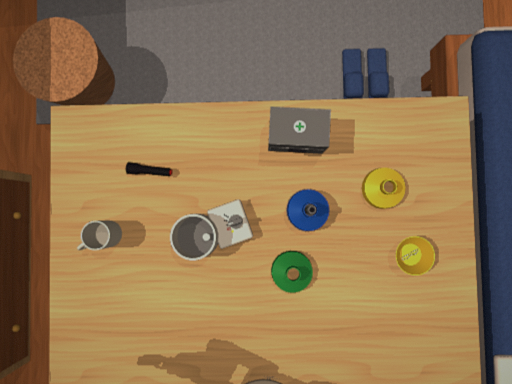

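Scene view: tank at (323,208), dial at (283,198), blue nested covers at (222,172) and the chimney top at (221,155). In the top view the tank is at (194,237), dial (235,220) and blue covers (308,210). The green and yellow domes are decoys.

```bash
cat > m.py <<'E'
from h import *
from scipy.optimize import least_squares
def fit(p,r=None):
    p=p[:,:2]; c0=np.median(p,0)
    f=(lambda q:np.hypot(*(p-q[:2]).T)-(r or q[2]))
    s=least_squares(f,[*c0,r or 50],loss="soft_l1",f_scale=1.5)
    return s.x.round(1),len(p),np.abs(s.fun).mean().round(2)
for n in("top","scene"):
    d=np.load(n+"0.npz"); W=d["W"]; C=d["color"].astype(int); X,Y,Z=np.moveaxis(W,-1,0)
    u0={"top":(194,237),"scene":(323,208)}[n]; v,u=np.mgrid[:384,:512]
    near=np.hypot(u-u0[0],v-u0[1])<30
    rim=near&(abs(Z-96)<4); print(n,"rim",fit(W[rim]), np.median(Z[rim]))
    blue=(C[...,2]>C[...,0]+50)&(C[...,2]>C[...,1]+40)&(Z>10)&(Z<200)&(X>100)
    b=W[blue]; print("blue",b.mean(0),b[:,2].max())
    c=np.median(b,0); nb=np.hypot(X-c[0],Y-c[1])<80
    for lo,hi in((20,45),(82,90),(92,116),(116,125)): 
        m=nb&(Z>lo)&(Z<hi); q=W[m]
        if len(q)>4: print(lo,hi,fit(q), q.mean(0).round(1))
    u1={"top":(235,220),"scene":(283,198)}[n]
    nd=np.hypot(u-u1[0],v-u1[1])<30
    m=nd&(abs(Z-70)<4)&~rim; m&=np.hypot(u-u0[0],v-u0[1])>25
    q=W[m]; mu=q.mean(0); ev=np.linalg.svd(q[:,:2]-mu[:2])[2][0] if len(q)>2 else 0
    print("bar",len(q),mu.round(1),ev)
    m=nd&(abs(Z-42)<3); print("deck",m.sum(),cv2.minAreaRect(W[m][:,:2].astype(np.float32)))
I=cv2.imread("pics/top0.png")[190:260,190:270]; J=cv2.imread("pics/scene0.png")[170:240,250:330]
cv2.imwrite("pics/crop.png",np.vstack([cv2.resize(I,(480,300),interpolation=2),cv2.resize(J,(480,300),interpolation=2)]))
E
python3 m.py
```

```text
top rim (array([528.9, 176.4,  58.6]), 306, np.float64(1.53)) 95.79605205271807
blue [ 593.81330191 -136.26600778   52.74943757] 90.93169059391909
20 45 (array([ 595.4, -139. ,   55.3]), 256, np.float64(7.21)) [ 595.1 -130.8   37.8]
82 90 (array([ 595.6, -140. ,   18.5]), 51, np.float64(1.26)) [ 595.7 -137.6   86.6]
92 116 (array([ 595.6, -140.9,   11.1]), 9, np.float64(0.9)) [ 594.2 -132.6  105. ]
116 125 (array([ 595.8, -139.8,    7.4]), 50, np.float64(2.12)) [ 595.9 -140.2  120.2]
bar 60 [567.1  64.8  69.8] [-0.3230388   0.94638572]
deck 1018 ((558.7982177734375, 88.49922180175781), (114.45354461669922, 113.21661376953125), 18.53395652770996)
scene rim (array([526.7, 180.9,  58.7]), 323, np.float64(1.8)) 96.63774827856635
blue [ 608.62821503 -117.53783652   51.81169926] 90.18748766668405
20 45 (array([ 592.4, -136.2,   57.3]), 268, np.float64(1.64)) [ 622.9 -106.6   34.3]
82 90 (array([ 592.2, -136.5,   17.9]), 56, np.float64(2.99)) [ 597.  -132.5   86.3]
92 116 (array([323683.7, 291587.5, 435298.1]), 43, np.float64(2.83)) [ 597.6 -131.7  102.4]
116 125 (array([ 593. , -136.2,    8.4]), 39, np.float64(2.26)) [ 593.1 -135.3  120.8]
bar 60 [564.5  69.2  70.3] [-0.29492921  0.95551911]
deck 701 ((554.9283447265625, 95.55587768554688), (116.68318939208984, 119.0533447265625), 18.724210739135742)
```

View pics/crop.png

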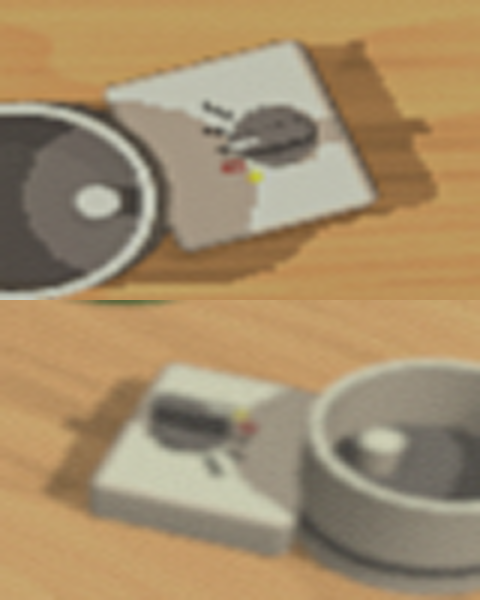

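Crop: the pointer on the grip bar (about (275,137)) faces the tank, at the single dot, so the dial is at low. The red ring is the next mark counter-clockwise, a turn of 25.8°. I'll average the two cameras: tank (527.8,178.7), dial (566,67), covers (594,-138).

```bash
cat >> h.py <<'E'
from scipy.spatial.transform import Rotation as Ro
def go(x,y,z,yaw):
    "offset (cm) and rotvec (deg) to TCP x,y,z pointing down, tool y axis at world yaw (deg, mod 180)"
    s=sense(); q=s["ee_rot"]; R=Ro.from_quat([q[1],q[2],q[3],q[0]])
    best=None
    for k in(0,180):
        a=np.radians(yaw+k); yv=np.array([np.cos(a),np.sin(a),0]); zv=np.array([0,0,-1.]); 
        T=Ro.from_matrix(np.stack([np.cross(yv,zv),yv,zv],1)); r=np.degrees((R.inv()*T).as_rotvec())
        if best is None or np.linalg.norm(r)<np.linalg.norm(best): best=r
    print("off",(R.inv().apply(np.array([x,y,z])-s["eef_pos"])/10).round(2),"rot",best.round(2))
E
python3 -c "
from h import *
go(566,67,220,18.5)"
```

```text
off [-52.12 -29.41   8.36] rot [-7.000e-02  2.000e-02  5.438e+01]
```

{"name": "step_arm", "arguments": {
  "plan": [
    {"offset":[-5,-2.9,0.8],"rot":[0,0,6],"gripper":8.5},
    {"offset":[-10,-5.8,1.6],"rot":[0,0,12],"gripper":8.5},
    {"offset":[-14,-8,2.4],"rot":[0,0,18],"gripper":8.5},
    {"offset":[-18,-10.2,3.2],"rot":[0,0,24],"gripper":8.5},
    {"offset":[-22.5,-12.7,4],"rot":[0,0,30],"gripper":8.5},
    {"offset":[-27,-15.2,4.8],"rot":[0,0,36],"gripper":8.5},
    {"offset":[-31.5,-17.8,5.6],"rot":[0,0,42],"gripper":8.5},
    {"offset":[-36,-20.3,6.4],"rot":[0,0,48],"gripper":8.5},
    {"offset":[-40,-22.6,7.2],"rot":[0,0,54.4],"gripper":8.5},
    {"offset":[-44,-24.8,8],"rot":[0,0,54.4],"gripper":8.5},
    {"offset":[-48,-27.1,8.4],"rot":[0,0,54.4],"gripper":8.5},
    {"offset":[-52.1,-29.4,8.4],"rot":[0,0,54.4],"gripper":8.5}
  ]
}}

```text
time_s: 1.3
eef_pos: [563.5, 69.0, 218.9]
ee_rot: [-0.001, 0.585, 0.811, -0.0]
force: [0.3, 0.3, -0.2]
grip_width: 0.999
grip_force: 0.0
```

{"name": "step_arm", "arguments": {
  "plan": [
    {"offset":[0,0,0],"rot":[0,0,0],"gripper":5},
    {"offset":[0,0,0],"rot":[0,0,0],"gripper":5},
    {"offset":[0,0,0],"rot":[0,0,0],"gripper":5}
  ]
}}

```text
time_s: 1.6
eef_pos: [562.1, 71.5, 219.8]
ee_rot: [-0.0, 0.584, 0.812, -0.0]
force: [0.9, -0.1, 0.3]
grip_width: 0.588
grip_force: 0.0
```

```bash
python3 - <<'E'
from h import *
c=capture("scene"); save(c,"s1")
t=capture("top"); save(t,"t1")
cv2.imwrite("pics/c1.png",np.hstack([cv2.resize(x["color"][y:y+80,u:u+100,::-1],(400,320),interpolation=2) for x,y,u in((c,150,240),(t,180,190))]))
go(566,67,124,18.5); print(sense()["eef_pos"])
E
```

```text
off [-0.58  0.22  9.61] rot [-0.   -0.01  0.06]
[562.10857428  71.79662306 220.14827873]
```

View pics/c1.png

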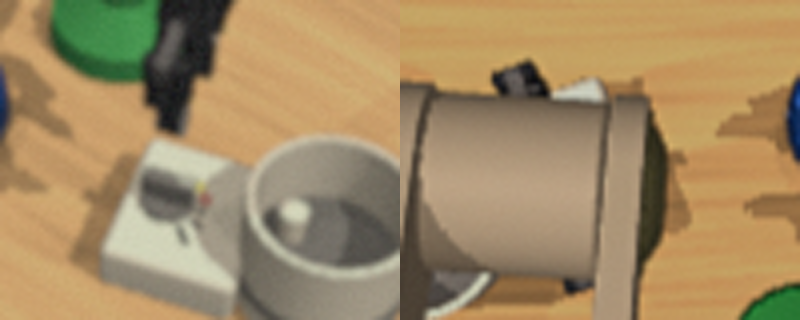

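The gripper is open above the dial (scene crop (170,195)) and lined up, with nothing in its way. Next I descend, grip and turn the dial counter-clockwise.

{"name": "step_arm", "arguments": {
  "plan": [
    {"offset":[-0.6,0.2,2.5],"rot":[0,0,0],"gripper":5},
    {"offset":[-0.6,0.2,5],"rot":[0,0,0],"gripper":5},
    {"offset":[-0.6,0.2,7],"rot":[0,0,0],"gripper":5},
    {"offset":[-0.6,0.2,8.5],"rot":[0,0,0],"gripper":5},
    {"offset":[-0.6,0.2,9.5],"rot":[0,0,0],"gripper":5},
    {"offset":[-0.6,0.2,9.6],"rot":[0,0,0],"gripper":5},
    {"offset":[-0.6,0.2,9.6],"rot":[0,0,0],"gripper":5}
  ]
}}

```text
time_s: 2.4
eef_pos: [566.6, 66.1, 124.5]
ee_rot: [0.0, 0.584, 0.812, 0.0]
force: [0.6, 0.3, 0.5]
grip_width: 0.587
grip_force: 0.0
```

{"name": "step_arm", "arguments": {
  "plan": [
    {"offset":[0,0,0],"rot":[0,0,0],"gripper":0.8},
    {"offset":[0,0,0],"rot":[0,0,0],"gripper":0.8},
    {"offset":[0,0,0],"rot":[0,0,0],"gripper":0.8},
    {"offset":[0,0,0],"rot":[0,0,0],"gripper":0.8},
    {"offset":[0,0,0],"rot":[0,0,0],"gripper":0.8},
    {"offset":[0,0,0],"rot":[0,0,0],"gripper":0.8},
    {"offset":[0,0,0],"rot":[0,0,0],"gripper":0.8}
  ],
  "squeeze": 35
}}

```text
time_s: 3.1
eef_pos: [565.5, 65.3, 124.8]
ee_rot: [-0.001, 0.584, 0.812, -0.001]
force: [-9.9, -4.2, 11.2]
grip_width: 0.13
grip_force: 36.5
```

{"name": "step_arm", "arguments": {
  "plan": [
    {"offset":[0,-0.1,0],"rot":[0,0,-4],"gripper":0.8},
    {"offset":[0,-0.1,0],"rot":[0,0,-8],"gripper":0.8},
    {"offset":[0,-0.1,0],"rot":[0,0,-12],"gripper":0.8},
    {"offset":[0,-0.1,0],"rot":[0,0,-16],"gripper":0.8},
    {"offset":[0,-0.1,0],"rot":[0,0,-20],"gripper":0.8},
    {"offset":[0,-0.1,0],"rot":[0,0,-24],"gripper":0.8},
    {"offset":[0,-0.1,0],"rot":[0,0,-26.5],"gripper":0.8},
    {"offset":[0,-0.1,0],"rot":[0,0,-26.5],"gripper":0.8},
    {"offset":[0,-0.1,0],"rot":[0,0,-26.5],"gripper":0.8}
  ]
}}

```text
time_s: 4.0
eef_pos: [566.0, 65.8, 124.8]
ee_rot: [0.001, 0.383, 0.924, 0.001]
force: [-0.1, 4.4, 6.1]
grip_width: 0.133
grip_force: 36.1
```

{"name": "step_arm", "arguments": {
  "plan": [
    {"offset":[0,0,0],"rot":[0,0,0],"gripper":5},
    {"offset":[0,0,0],"rot":[0,0,0],"gripper":5},
    {"offset":[0,0,0],"rot":[0,0,0],"gripper":5},
    {"offset":[0,0,0],"rot":[0,0,0],"gripper":5},
    {"offset":[0,0,-3],"rot":[0,0,0],"gripper":5},
    {"offset":[0,0,-7],"rot":[0,0,0],"gripper":5},
    {"offset":[0,0,-11],"rot":[0,0,0],"gripper":5},
    {"offset":[0,0,-14],"rot":[0,0,0],"gripper":5},
    {"offset":[0,0,-14],"rot":[0,0,0],"gripper":5}
  ]
}}

```text
time_s: 4.9
eef_pos: [566.6, 65.3, 268.3]
ee_rot: [0.004, 0.383, 0.924, 0.001]
force: [-0.1, -0.1, -0.2]
grip_width: 0.585
grip_force: 0.0
```

```bash
python3 - <<'E'
from h import *
go(594.3,-138,260,18.5); print(sense()["joints"].round(2))
E
```

```text
off [-16.34 -12.41   0.87] rot [ 0.35  0.28 26.48]
[-0.09  0.44  1.41 -0.    1.28 -0.88]
```

{"name": "step_arm", "arguments": {
  "plan": [
    {"offset":[-4,-3,0],"rot":[0,0,0],"gripper":5},
    {"offset":[-8,-6,0],"rot":[0,0,0],"gripper":5},
    {"offset":[-12,-9,0],"rot":[0,0,0],"gripper":5},
    {"offset":[-15,-11.5,0.5],"rot":[0,0,0],"gripper":5},
    {"offset":[-16.3,-12.4,0.9],"rot":[0.3,0.3,0],"gripper":5},
    {"offset":[-16.3,-12.4,0.9],"rot":[0.3,0.3,0],"gripper":5},
    {"offset":[-16.3,-12.4,0.9],"rot":[0.3,0.3,0],"gripper":5}
  ]
}}

```text
time_s: 5.6
eef_pos: [593.0, -136.6, 254.3]
ee_rot: [-0.004, 0.383, 0.924, -0.001]
force: [-0.5, 0.2, -0.8]
grip_width: 0.587
grip_force: 0.0
```

```bash
python3 - <<'E'
from h import *
c=capture("scene"); t=capture("top")
cv2.imwrite("pics/c2.png",np.hstack([cv2.resize(x["color"][y:y+80,u:u+100,::-1],(400,320),interpolation=2) for x,y,u in((c,160,240),(t,180,190))]))
np.savez("t2.npz",W=cloud(t)); go(594.3,-138,162,45)
E
```

```text
off [-0.28 -0.01  9.3 ] rot [-0.29 -0.31  0.08]
```

View pics/c2.png

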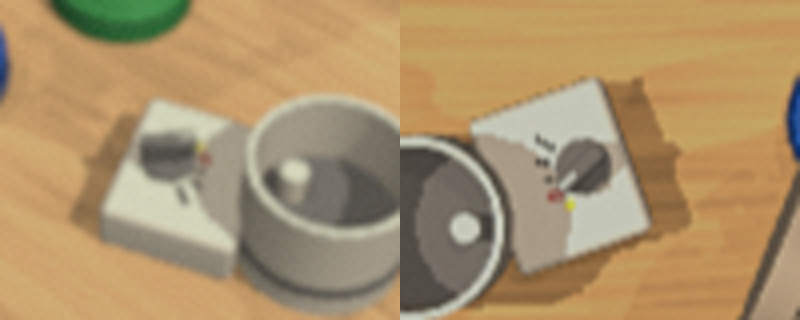

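The pointer line now aims at the red ring (right crop (555,195)), so the dial is off. Next I descend on the chimney.

{"name": "step_arm", "arguments": {
  "plan": [
    {"offset":[-0.3,0,2.5],"rot":[-0.3,-0.3,0],"gripper":5},
    {"offset":[-0.3,0,5],"rot":[-0.3,-0.3,0],"gripper":5},
    {"offset":[-0.3,0,7],"rot":[-0.3,-0.3,0],"gripper":5},
    {"offset":[-0.3,0,8.5],"rot":[-0.3,-0.3,0],"gripper":5},
    {"offset":[-0.3,0,9.2],"rot":[-0.3,-0.3,0],"gripper":5},
    {"offset":[-0.3,0,9.2],"rot":[-0.3,-0.3,0],"gripper":5},
    {"offset":[-0.3,0,9.2],"rot":[-0.3,-0.3,0],"gripper":5}
  ]
}}

```text
time_s: 6.4
eef_pos: [594.9, -139.3, 163.9]
ee_rot: [0.001, 0.383, 0.924, -0.0]
force: [-0.5, -0.2, 0.8]
grip_width: 0.584
grip_force: 0.0
```

{"name": "step_arm", "arguments": {
  "plan": [
    {"offset":[0,0,0],"rot":[0,0,0],"gripper":1.8},
    {"offset":[0,0,0],"rot":[0,0,0],"gripper":1.8},
    {"offset":[0,0,0],"rot":[0,0,0],"gripper":1.8},
    {"offset":[0,0,0],"rot":[0,0,0],"gripper":1.8},
    {"offset":[0,0,0],"rot":[0,0,0],"gripper":1.8},
    {"offset":[0,0,0],"rot":[0,0,0],"gripper":1.8},
    {"offset":[0,0,0],"rot":[0,0,0],"gripper":1.8},
    {"offset":[0,0,0],"rot":[0,0,0],"gripper":1.8}
  ],
  "squeeze": 40
}}

```text
time_s: 7.2
eef_pos: [594.8, -139.6, 163.8]
ee_rot: [0.001, 0.383, 0.924, 0.0]
force: [0.4, 2.8, 6.3]
grip_width: 0.241
grip_force: 39.4
```

{"name": "step_arm", "arguments": {
  "plan": [
    {"offset":[0,0,-0.5],"rot":[0,0,0],"gripper":1.8},
    {"offset":[0,0,-1.5],"rot":[0,0,0],"gripper":1.8},
    {"offset":[0,0,-3],"rot":[0,0,0],"gripper":1.8},
    {"offset":[0,0,-5],"rot":[0,0,0],"gripper":1.8},
    {"offset":[0,0,-7],"rot":[0,0,0],"gripper":1.8},
    {"offset":[0,0,-9],"rot":[0,0,0],"gripper":1.8},
    {"offset":[0,0,-11],"rot":[0,0,0],"gripper":1.8},
    {"offset":[0,0,-13],"rot":[0,0,0],"gripper":1.8},
    {"offset":[0,0,-14.5],"rot":[0,0,0],"gripper":1.8},
    {"offset":[0,0,-15],"rot":[0,0,0],"gripper":1.8},
    {"offset":[0,0,-15],"rot":[0,0,0],"gripper":1.8}
  ]
}}

```text
time_s: 8.3
eef_pos: [594.5, -139.7, 313.4]
ee_rot: [0.0, 0.383, 0.924, -0.0]
force: [-0.8, -0.4, -3.3]
grip_width: 0.242
grip_force: 39.4
```

```bash
python3 - <<'E'
from h import *
go(527.8,178.7,312,45); s=sense(); print(s["eef_pos"],s["force"],s["grip_width"])
E
```

```text
off [27.24 17.79  0.12] rot [ 0.01  0.04 -0.03]
[ 594.46937366 -139.72486768  313.40858479] [-0.8301398  -0.4126991  -3.25325653] 0.24178960686003673
```

{"name": "step_arm", "arguments": {
  "plan": [
    {"offset":[1.5,1,0],"rot":[0,0,0],"gripper":1.8},
    {"offset":[4,2.6,0],"rot":[0,0,0],"gripper":1.8},
    {"offset":[7,4.6,0],"rot":[0,0,0],"gripper":1.8},
    {"offset":[10,6.5,0],"rot":[0,0,0],"gripper":1.8},
    {"offset":[13,8.5,0],"rot":[0,0,0],"gripper":1.8},
    {"offset":[16,10.4,0],"rot":[0,0,0],"gripper":1.8},
    {"offset":[19,12.4,0],"rot":[0,0,0],"gripper":1.8},
    {"offset":[22,14.4,0],"rot":[0,0,0],"gripper":1.8},
    {"offset":[24.5,16,0],"rot":[0,0,0],"gripper":1.8},
    {"offset":[26.4,17.2,0],"rot":[0,0,0],"gripper":1.8},
    {"offset":[27.2,17.8,0],"rot":[0,0,0],"gripper":1.8},
    {"offset":[27.2,17.8,0],"rot":[0,0,0],"gripper":1.8}
  ]
}}

```text
time_s: 9.5
eef_pos: [527.6, 179.6, 312.4]
ee_rot: [-0.0, 0.382, 0.924, -0.0]
force: [-0.4, -1.1, -2.6]
grip_width: 0.246
grip_force: 39.4
```

{"name": "step_arm", "arguments": {
  "plan": [
    {"offset":[0,0,1],"rot":[0,0,0],"gripper":1.8},
    {"offset":[0,0,2],"rot":[0,0,0],"gripper":1.8},
    {"offset":[0,0,3],"rot":[0,0,0],"gripper":1.8},
    {"offset":[0,0,3],"rot":[0,0,0],"gripper":1.8},
    {"offset":[0,0,3],"rot":[0,0,0],"gripper":1.8}
  ]
}}

```text
time_s: 10.0
eef_pos: [528.3, 178.2, 282.7]
ee_rot: [-0.0, 0.383, 0.924, -0.0]
force: [-0.2, 0.1, -2.8]
grip_width: 0.242
grip_force: 39.4
```

```bash
cat > m2.py <<'E'
from h import *
from scipy.optimize import least_squares
def fit(p,r=None):
    p=p[:,:2]; c0=np.median(p,0)
    f=(lambda q:np.hypot(*(p-q[:2]).T)-(r or q[2]))
    s=least_squares(f,[*c0,r or 50],loss="soft_l1",f_scale=1.5)
    return s.x.round(1),len(p),np.abs(s.fun).mean().round(2)
e=sense()["eef_pos"]; print(e)
ims=[]
for n in("scene","top"):
    c=capture(n); W=cloud(c); C=c["color"].astype(int); X,Y,Z=np.moveaxis(W,-1,0)
    near=np.hypot(X-e[0],Y-e[1])<90
    blue=near&(C[...,2]>C[...,0]+40)&(C[...,2]>C[...,1]+30)
    v,u=np.nonzero(blue); print(n,"blue z",np.percentile(Z[blue],[1,50,99]).round(1))
    zb=e[2]-164
    m=blue&(Z>zb+19)&(Z<zb+40); print(" skirt r60",m.sum(),fit(W[m],60))
    m=near&~blue&(Z>zb+8)&(Z<zb+19); print(" flange",m.sum(),fit(W[m],62) if m.sum()>9 else 0)
    m=near&~blue&(abs(Z-96)<3);print(" rim",m.sum(),fit(W[m]) if m.sum()>9 else 0)
    a,b=int(u.mean())-60,int(v.mean())-48
    ims.append(cv2.resize(C.astype(np.uint8)[max(b,0):b+96,max(a,0):a+120,::-1],(400,320),interpolation=2))
    print(" crop",a,b)
import sys
cv2.imwrite("pics/%s.png"%sys.argv[1],np.hstack(ims))
E
python3 m2.py c3
```

```text
[528.25562819 178.22531922 282.69673662]
scene blue z [140.1 170.3 207.5]
 skirt r60 227 (array([621.2, 230.1,  60. ]), 227, np.float64(12.2))
 flange 92 (array([524.2, 180. ,  62. ]), 92, np.float64(1.04))
 rim 146 (array([526.3, 180.7,  59.1]), 146, np.float64(1.56))
 crop 266 141
top blue z [153.3 168.6 463. ]
 skirt r60 30 (array([529.2, 179.3,  60. ]), 30, np.float64(0.39))
 flange 55 (array([528.4, 178.9,  62. ]), 55, np.float64(0.66))
 rim 81 (array([528.3, 179.9,  62.3]), 81, np.float64(1.21))
 crop 139 185
```

View pics/c3.png

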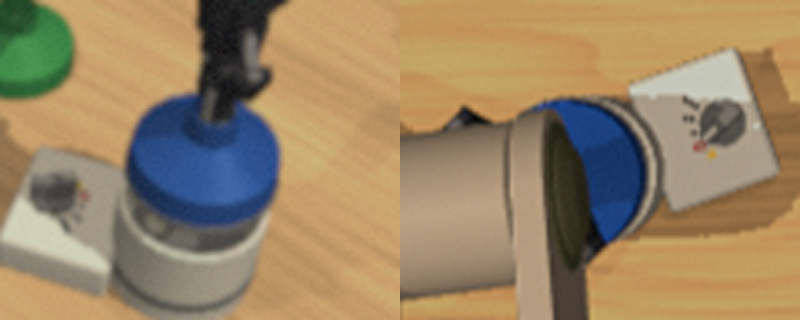

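Both covers hang level, centred over the tank mouth (left crop (200,200), rim at (195,245)). I'll lower slowly and watch the force.

{"name": "step_arm", "arguments": {
  "plan": [
    {"offset":[-0.1,0,0.5],"rot":[0,0,0],"gripper":1.8},
    {"offset":[-0.1,0,1],"rot":[0,0,0],"gripper":1.8},
    {"offset":[-0.1,0,1.5],"rot":[0,0,0],"gripper":1.8},
    {"offset":[-0.1,0,1.8],"rot":[0,0,0],"gripper":1.8},
    {"offset":[-0.1,0,2.1],"rot":[0,0,0],"gripper":1.8},
    {"offset":[-0.1,0,2.3],"rot":[0,0,0],"gripper":1.8},
    {"offset":[-0.1,0,2.5],"rot":[0,0,0],"gripper":1.8},
    {"offset":[-0.1,0,2.6],"rot":[0,0,0],"gripper":1.8},
    {"offset":[-0.1,0,2.6],"rot":[0,0,0],"gripper":1.8}
  ]
}}

```text
time_s: 11.0
eef_pos: [528.8, 177.9, 256.9]
ee_rot: [-0.0, 0.383, 0.924, -0.0]
force: [0.3, -0.5, -2.7]
grip_width: 0.247
grip_force: 39.4
```

{"name": "step_arm", "arguments": {
  "plan": [
    {"offset":[0,0,0.2],"rot":[0,0,0],"gripper":1.8},
    {"offset":[0,0,0.4],"rot":[0,0,0],"gripper":1.8},
    {"offset":[0,0,0.6],"rot":[0,0,0],"gripper":1.8},
    {"offset":[0,0,0.75],"rot":[0,0,0],"gripper":1.8},
    {"offset":[0,0,0.85],"rot":[0,0,0],"gripper":1.8},
    {"offset":[0,0,0.9],"rot":[0,0,0],"gripper":1.8},
    {"offset":[0,0,0.9],"rot":[0,0,0],"gripper":1.8}
  ]
}}

```text
time_s: 11.7
eef_pos: [528.9, 177.9, 247.9]
ee_rot: [0.0, 0.383, 0.924, 0.0]
force: [0.6, -0.4, -2.8]
grip_width: 0.244
grip_force: 39.6
```

{"name": "step_arm", "arguments": {
  "plan": [
    {"offset":[0,0,0.1],"rot":[0,0,0],"gripper":1.8},
    {"offset":[0,0,0.15],"rot":[0,0,0],"gripper":1.8},
    {"offset":[0,0,0.15],"rot":[0,0,0],"gripper":1.8}
  ]
}}

```text
time_s: 12.0
eef_pos: [528.9, 178.0, 247.8]
ee_rot: [0.001, 0.383, 0.924, 0.0]
force: [-2.7, 0.4, 6.9]
grip_width: 0.245
grip_force: 40.4
```

```bash
python3 m2.py c4; python3 -c "
from h import *
s=sense(); print(s['force'],s['wrist_torque'])"
```

```text
[528.88991109 177.987911   247.78095976]
scene blue z [105.5 135.3 171.7]
 skirt r60 192 (array([619.8, 232.6,  60. ]), 192, np.float64(12.01))
 flange 119 (array([524.8, 179.9,  62. ]), 119, np.float64(0.91))
 rim 54 (array([525.4, 180.3,  61.5]), 54, np.float64(0.58))
 crop 264 150
top blue z [117.3 133.  422. ]
 skirt r60 20 (array([529.6, 178.8,  60. ]), 20, np.float64(0.4))
 flange 69 (array([529.1, 178.1,  62. ]), 69, np.float64(0.69))
 rim 26 (array([529.4, 177.2,  61.6]), 26, np.float64(0.44))
 crop 142 184
[-4.56017432  0.07932423  7.09331322] [-0.02148733  0.71733136  0.01626785]
```

{"name": "step_arm", "arguments": {
  "plan": [
    {"offset":[0,0,0.1],"rot":[0,0,0],"gripper":1.8},
    {"offset":[0,0,0.2],"rot":[0,0,0],"gripper":1.8},
    {"offset":[0,0,0.2],"rot":[0,0,0],"gripper":1.8}
  ]
}}

```text
time_s: 12.4
eef_pos: [528.9, 178.0, 247.7]
ee_rot: [0.001, 0.383, 0.924, 0.001]
force: [-10.0, -0.4, 21.3]
grip_width: 0.244
grip_force: 41.9
```

View pics/c4.png

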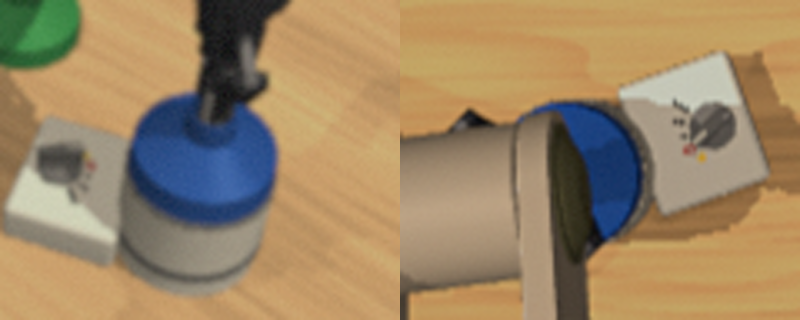

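The inner cover is seated: TCP 247.7, as expected, and it stays there under 21 N. The flange lies on the rim in the left crop at (195,225). I ease off, release, and go down to the collar.

{"name": "step_arm", "arguments": {
  "plan": [
    {"offset":[0,0,-0.2],"rot":[0,0,0],"gripper":1.8},
    {"offset":[0,0,-0.3],"rot":[0,0,0],"gripper":1.8},
    {"offset":[0,0,-0.3],"rot":[0,0,0],"gripper":2.6},
    {"offset":[0,0,-0.3],"rot":[0,0,0],"gripper":4},
    {"offset":[0,0,-0.3],"rot":[0,0,0],"gripper":6.5},
    {"offset":[0,0,-0.3],"rot":[0,0,0],"gripper":6.5},
    {"offset":[0,0,-0.3],"rot":[0,0,0],"gripper":6.5},
    {"offset":[0,0,-0.3],"rot":[0,0,0],"gripper":6.5},
    {"offset":[0,0,-0.3],"rot":[0,0,0],"gripper":6.5},
    {"offset":[0,0,-0.3],"rot":[0,0,0],"gripper":6.5}
  ]
}}

```text
time_s: 13.4
eef_pos: [528.9, 177.9, 247.5]
ee_rot: [0.0, 0.383, 0.924, 0.0]
force: [0.2, -0.4, 0.1]
grip_width: 0.76
grip_force: 0.0
```

```bash
python3 -c "
from h import *
go(528.9,178,220,45); s=sense(); print(s['force'],s['grip_width'],s['eef_pos'])"; python3 m2.py c5
```

```text
off [0.01 0.01 2.75] rot [ 0.    0.   -0.02]
[ 0.22778398 -0.41765072  0.12158395] 0.7599452070603109 [528.85966778 177.85980034 247.46725476]
[528.85966778 177.85980034 247.46725476]
scene blue z [104.4 134.9 171.3]
 skirt r60 192 (array([618.8, 234.1,  60. ]), 192, np.float64(12.28))
 flange 114 (array([524.7, 179.9,  62. ]), 114, np.float64(1.03))
 rim 48 (array([525. , 180. ,  61.9]), 48, np.float64(0.76))
 crop 264 151
top blue z [116.9 132.7 422.1]
 skirt r60 21 (array([529.8, 178.9,  60. ]), 21, np.float64(0.35))
 flange 66 (array([529.1, 178.2,  62. ]), 66, np.float64(0.63))
 rim 24 (array([529.3, 177.4,  61.5]), 24, np.float64(0.41))
 crop 142 184
```

{"name": "step_arm", "arguments": {
  "plan": [
    {"offset":[0,0,0.8],"rot":[0,0,0],"gripper":6.5},
    {"offset":[0,0,1.6],"rot":[0,0,0],"gripper":6.5},
    {"offset":[0,0,2.3],"rot":[0,0,0],"gripper":6.5},
    {"offset":[0,0,2.65],"rot":[0,0,0],"gripper":6.5},
    {"offset":[0,0,2.65],"rot":[0,0,0],"gripper":6.5}
  ]
}}

```text
time_s: 14.0
eef_pos: [528.7, 177.8, 220.2]
ee_rot: [-0.001, 0.383, 0.924, -0.0]
force: [-0.1, -1.0, 0.1]
grip_width: 0.766
grip_force: 0.0
```

{"name": "step_arm", "arguments": {
  "plan": [
    {"offset":[0,0,0],"rot":[0,0,0],"gripper":5},
    {"offset":[0,0,0],"rot":[0,0,0],"gripper":4.5},
    {"offset":[0,0,0],"rot":[0,0,0],"gripper":4.2},
    {"offset":[0,0,0],"rot":[0,0,0],"gripper":3.6},
    {"offset":[0,0,0],"rot":[0,0,0],"gripper":3.6},
    {"offset":[0,0,0],"rot":[0,0,0],"gripper":3.6},
    {"offset":[0,0,0],"rot":[0,0,0],"gripper":3.6}
  ],
  "squeeze": 30
}}

```text
time_s: 14.7
eef_pos: [529.0, 177.9, 221.3]
ee_rot: [0.0, 0.383, 0.924, 0.0]
force: [-1.6, -0.9, 5.6]
grip_width: 0.457
grip_force: 30.7
```

{"name": "step_arm", "arguments": {
  "plan": [
    {"offset":[0,0,-0.2],"rot":[0,0,0],"gripper":3.6},
    {"offset":[0,0,-0.5],"rot":[0,0,0],"gripper":3.6},
    {"offset":[0,0,-1],"rot":[0,0,0],"gripper":3.6},
    {"offset":[0,0,-1.5],"rot":[0,0,0],"gripper":3.6},
    {"offset":[0,0,-2],"rot":[0,0,0],"gripper":3.6},
    {"offset":[0,0,-2],"rot":[0,0,0],"gripper":3.6}
  ]
}}

```text
time_s: 15.3
eef_pos: [529.1, 177.9, 241.8]
ee_rot: [0.001, 0.383, 0.924, 0.0]
force: [0.3, -0.5, 0.0]
grip_width: 0.457
grip_force: 30.2
```

```bash
python3 m2.py c6; python3 -c "
from h import *
s=sense(); print(s['force'],s['wrist_torque'])"
```

```text
[529.08839726 177.89319498 241.83014937]
scene blue z [125.5 154.8 190.6]
[-0.10514921 -0.29487772 -1.60309288] [-0.02979668 -0.01543882  0.02189102]
  return _methods._mean(a, axis=axis, dtype=dtype,
  ret = um.true_divide(
Traceback (most recent call last):
  File "m2.py", line 16, in <module>
    m=blue&(Z>zb+19)&(Z<zb+40); print(" skirt r60",m.sum(),fit(W[m],60))
                                                           ~~~^^^^^^^^^
  File "m2.py", line 6, in fit
    s=least_squares(f,[*c0,r or 50],loss="soft_l1",f_scale=1.5)
ValueError: Initial guess is outside of provided bounds
```

Only the blue cover is rising (about 1.2 N, collar top now at 191). I'll continue straight up.

{"name": "step_arm", "arguments": {
  "plan": [
    {"offset":[0,0,-0.7],"rot":[0,0,0],"gripper":3.6},
    {"offset":[0,0,-1.7],"rot":[0,0,0],"gripper":3.6},
    {"offset":[0,0,-2.9],"rot":[0,0,0],"gripper":3.6},
    {"offset":[0,0,-4.1],"rot":[0,0,0],"gripper":3.6},
    {"offset":[0,0,-5.3],"rot":[0,0,0],"gripper":3.6},
    {"offset":[0,0,-6.5],"rot":[0,0,0],"gripper":3.6},
    {"offset":[0,0,-7.7],"rot":[0,0,0],"gripper":3.6},
    {"offset":[0,0,-8.9],"rot":[0,0,0],"gripper":3.6},
    {"offset":[0,0,-10.1],"rot":[0,0,0],"gripper":3.6},
    {"offset":[0,0,-11.1],"rot":[0,0,0],"gripper":3.6},
    {"offset":[0,0,-11.7],"rot":[0,0,0],"gripper":3.6},
    {"offset":[0,0,-12],"rot":[0,0,0],"gripper":3.6}
  ]
}}

```text
time_s: 16.55
eef_pos: [528.9, 177.9, 361.5]
ee_rot: [0.0, 0.383, 0.924, 0.0]
force: [-0.9, 0.9, -1.3]
grip_width: 0.456
grip_force: 30.3
```

{"name": "step_arm", "arguments": {
  "plan": [
    {"offset":[0,0,0],"rot":[0,0,0],"gripper":3.6},
    {"offset":[0,0,0],"rot":[0,0,0],"gripper":3.6},
    {"offset":[0,0,0],"rot":[0,0,0],"gripper":3.6},
    {"offset":[0,0,0],"rot":[0,0,0],"gripper":3.6},
    {"offset":[0,0,0],"rot":[0,0,0],"gripper":3.6}
  ]
}}

```text
time_s: 17.05
eef_pos: [528.8, 177.9, 360.8]
ee_rot: [-0.0, 0.383, 0.924, -0.0]
force: [-0.2, 0.4, -1.3]
grip_width: 0.454
grip_force: 30.3
```

```bash
python3 - <<'E'
from h import *
c=capture("scene"); W=cloud(c); C=c["color"].astype(int); Z=W[...,2]
m=(np.hypot(W[...,0]-529,W[...,1]-178)<90)
b=m&(C[...,2]>C[...,0]+40)&(C[...,2]>C[...,1]+30)
print(np.percentile(Z[b],[1,50,99]))
m2=m&~b&(abs(Z-205)<6); print("chim",W[m2].mean(0),np.percentile(Z[m2],95)); print(sense()["eef_pos"],sense()["force"],sense()["joints"])
cv2.imwrite("pics/c7.png",cv2.resize(c["color"][60:260,200:420,::-1],(660,600),interpolation=2))
E
```

```text
[245.83188878 273.74007544 310.76621929]<stdin>:6: RuntimeWarning: Mean of empty slice.
  ret = um.true_divide(
Traceback (most recent call last):
IndexError: index -1 is out of bounds for axis 0 with size 0
```

```bash
python3 - <<'E'
from h import *
c=capture("scene")
cv2.imwrite("pics/c7.png",cv2.resize(c["color"][60:260,200:420,::-1],(660,600),interpolation=2))
E
```

```text
(no output)
```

View pics/c7.png

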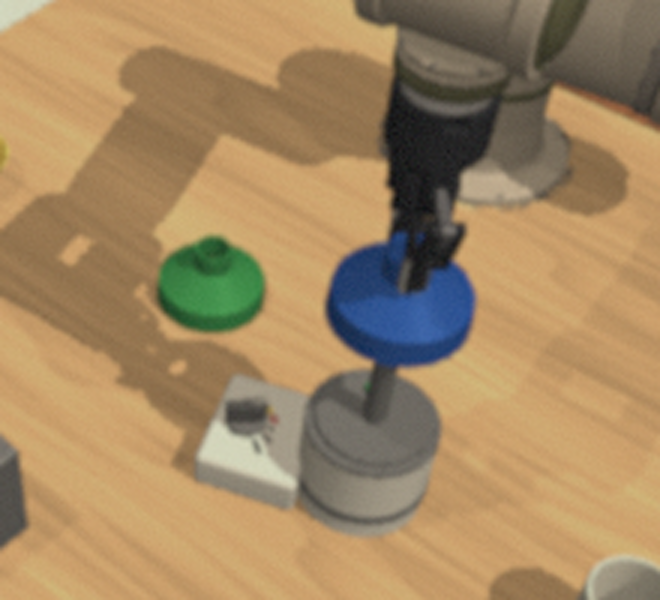

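The inner cover sits flush on the tank with its chimney upright at (380,390). The blue cover is held level at (400,300), its rim at about z = 241 against the chimney top at 204. The dial points to the red ring.

```bash
python3 -c "
from rig import *
print(finish_job())"
```

```text
the job is handed in; nothing more can be done
None
```

The job is handed in at about 17 s of the 61 s: the dial is at off, the inner cover is seated in the tank, and the arm holds the blue outer cover level and still, about 37 mm above the chimney top.

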